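Find the casing rest with the tired spring and fold its tag down

TASK

One of the three sprung casing rests on the watchmaker's bench has a tired spring. With the fingertips, press each white cushion about half-way down, one after the other along the row from the robot's left to its right, to feel which is the softest; then push the red tag of that rest down flat to mark it for a new spring. Leave the other two tags up, and do not pick up or shift anything on the bench.

Things in the scene. Friction and masses are not known exactly. Their poses are not given: they have to be found in the camera images.
- rest_left: Sprung casing rest to the robot's left (+y) of three that look alike, screwed to the bench in a row along y, over 0.14 m apart. Which one has the tired spring changes each time. Aluminium base 130 x 84 mm (its x, y), 14 mm thick. Origin: centre of underside; z up, x away from the robot (yaw within 0.35 rad). At x=+30 mm, y=0: blue sleeve (58 mm dia) and white cushion. At x=-15 mm: the red tag's hinge.
- cushion_left (a point): Centre of the top of the round white sprung cushion when free, 60 mm above the bench (a fixed point: it does not follow the cushion). Cushion 42 mm dia, 12 mm thick, over a sleeve 36 mm high. It goes 10 mm straight down to a stop and springs back. Force starts near 1 N (softest) or 2 to 3 N, growing evenly; 6 mm down: softest about 2.5 N, others about 7 and 9.5 N.
- tag_left (a joint): Fold angle of the red tag of rest_left, rad: at 0 it slopes up at 45 degrees towards the robot (starts at 0 to 0.15); 0.785 lies flat over the front of the base (its stop). Stiff hinge (0.03 N m) along the rest's y, at x=-15 mm, 18 mm above the bench: it stays where left.
- tag_left_edge (a point): Middle of the free upper edge of the red tag of rest_left, a plate 36 mm wide, 3 mm thick, its free edge 44 mm from the hinge line. A fingertip lowered straight down onto its face 12 mm in front of the hinge (rest x=-27 mm, y=0) folds it flat, upper face then 19.5 mm above the bench. A flat fingertip bearing on the edge itself can jam by friction unless it moves towards the robot with it.
- rest_middle: Sprung casing rest in the middle of three that look alike, screwed to the bench in a row along y, over 0.14 m apart. Which one has the tired spring changes each time. Aluminium base 130 x 84 mm (its x, y), 14 mm thick. Origin: centre of underside; z up, x away from the robot (yaw within 0.35 rad). At x=+30 mm, y=0: blue sleeve (58 mm dia) and white cushion. At x=-15 mm: the red tag's hinge.
- cushion_middle (a point): Centre of the top of the round white sprung cushion when free, 60 mm above the bench (a fixed point: it does not follow the cushion). Cushion 42 mm dia, 12 mm thick, over a sleeve 36 mm high. It goes 10 mm straight down to a stop and springs back. Force starts near 1 N (softest) or 2 to 3 N, growing evenly; 6 mm down: softest about 2.5 N, others about 7 and 9.5 N.
- tag_middle (a joint): Fold angle of the red tag of rest_middle, rad: at 0 it slopes up at 45 degrees towards the robot (starts at 0 to 0.15); 0.785 lies flat over the front of the base (its stop). Stiff hinge (0.03 N m) along the rest's y, at x=-15 mm, 18 mm above the bench: it stays where left.
- tag_middle_edge (a point): Middle of the free upper edge of the red tag of rest_middle, a plate 36 mm wide, 3 mm thick, its free edge 44 mm from the hinge line. A fingertip lowered straight down onto its face 12 mm in front of the hinge (rest x=-27 mm, y=0) folds it flat, upper face then 19.5 mm above the bench. A flat fingertip bearing on the edge itself can jam by friction unless it moves towards the robot with it.
- rest_right: Sprung casing rest to the robot's right (-y) of three that look alike, screwed to the bench in a row along y, over 0.14 m apart. Which one has the tired spring changes each time. Aluminium base 130 x 84 mm (its x, y), 14 mm thick. Origin: centre of underside; z up, x away from the robot (yaw within 0.35 rad). At x=+30 mm, y=0: blue sleeve (58 mm dia) and white cushion. At x=-15 mm: the red tag's hinge.
- cushion_right (a point): Centre of the top of the round white sprung cushion when free, 60 mm above the bench (a fixed point: it does not follow the cushion). Cushion 42 mm dia, 12 mm thick, over a sleeve 36 mm high. It goes 10 mm straight down to a stop and springs back. Force starts near 1 N (softest) or 2 to 3 N, growing evenly; 6 mm down: softest about 2.5 N, others about 7 and 9.5 N.
- tag_right (a joint): Fold angle of the red tag of rest_right, rad: at 0 it slopes up at 45 degrees towards the robot (starts at 0 to 0.15); 0.785 lies flat over the front of the base (its stop). Stiff hinge (0.03 N m) along the rest's y, at x=-15 mm, 18 mm above the bench: it stays where left.
- tag_right_edge (a point): Middle of the free upper edge of the red tag of rest_right, a plate 36 mm wide, 3 mm thick, its free edge 44 mm from the hinge line. A fingertip lowered straight down onto its face 12 mm in front of the hinge (rest x=-27 mm, y=0) folds it flat, upper face then 19.5 mm above the bench. A flat fingertip bearing on the edge itself can jam by friction unless it moves towards the robot with it.
- driver_stand: Bystander: round black and grey stand, 100 mm dia, with seven upright screwdrivers with coloured ends, 150 mm high, 0.6 kg, left of the rests. Origin: centre of its underside.
- dust_cover: Bystander: clear domed dust cover with white knob over a movement, 104 mm dia, 85 mm high, 0.15 kg, right of the rests. Origin: centre of its underside.
- movement_holder: Bystander: blue movement holder, 30 x 60 x 18 mm, 0.06 kg, in front of the left rest. Origin: centre of its underside.
- loupe: Bystander: black eyepiece loupe standing on its wide end, 38 mm dia, 34 mm high, 0.03 kg, in front of the right rest. Origin: centre of its underside.
Mind the look-alikes: they are no part of the job. What is shaped like the rest_middle but purple is not meant. Leave any green look-alike of the rest_right alone.

How it is judged:
By the outcome, as a careful person would: the job done as asked, in the order asked, and still so for the second after the job is handed in, with the robot touching nothing.
It also fails if it takes over 51 s, if anything falls off the work surface, if the arm or the gripper's body presses on something with over 40 N, if the wrist force passes 120 N, or if a joint passes its speed limit or range.

ROBOT

A 6-joint arm with a two-finger parallel gripper is mounted at the origin on the work surface. World frame = base frame: x ahead of the robot, y to its left, z up, the work surface at z = 0. Lengths are in m, angles in rad, forces in N, time in s.
With the tool pointing down it reaches from about 0.35 to 0.775 m from the base axis. Payload 7.3 kg.
Tool frame: the origin (TCP) lies midway between the tips of the shut fingers; the grasp point (between the pads) lies 19 mm behind it (robot.pinch_z is the z of the grasp point in the tool frame, in m); z points along the fingers, y is the line along which they close (so a half turn about z gives the same grasp; the last joint's range is limited). The gripper opens to 92 mm and grips with 3 to 60 N. Pads are 19 mm wide; open, the fingers measure 130 mm over their backs; the gripper's body (75 mm by 190 mm) begins 47 mm behind the grasp point.
Start: joints at [-1.268, 0.342, 1.524, -0, 1.275, -0.146], TCP at [0.228, -0.473, 0.227] pointing down, gripper open.
Joint ranges: [-2.53, 2.53], [-0.77, 2.02], [0.04, 2.7], [-1, 4.14], [0.28, 2.66], [-3.11, 3.11]. Speed limits (rad/s): [2.57, 2.57, 3.14, 3.14, 3.14, 3.14].

INTERFACE

Orientations are given as a unit quaternion [w, x, y, z].
In Python, from workcell import robot, get_image gives the robot as it stands.
- The arm moves only by the tool apply_moves, never from a script. Its argument "plan" is a list of rows, each a list of 3 entries, a list of its own where there are three numbers: the shift along the tool's x, y, z in cm, then the turn, a rotation vector about the tool's x, y, z in rad, then the closure, from -1 (fully open) to 1 (shut). A call has 1 to 8 rows; each row shifts and turns the commanded pose from where the row before left it, along the tool's axes as they then stand; what a row does not reach is not made up. A row lasts 1/8 s, in which the tool goes at most 62.5 mm and 10.7 degrees, less where a joint would pass 70% of its speed; a pose out of reach is approached as far as the arm can. A call with a gripper value outside its range is refused whole. The fingers move at their own pace and stop on an object; "squeeze" is the grip in N (left out, the last holds). Time passes only in rows, so rows that do not move let the fingers close. It gives the time, the measured TCP pose, the force, the opening and the grip force at its end, in the units of the state.
- robot.state(): the state, without advancing time (a new reading comes with each control period).
- get_image(name): name is "scene" or "top" or "wrist"; returns a dict with "img" (384x512x3 uint8, blue, green, red), "mtx" (3x3 intrinsics, pixels), "k1" (the pictures are not rectified: a ray, as slopes to the right and down, at radius r is drawn at 1 + k1 r^2 times it, then the intrinsics apply), "eye" and "rotation" of the camera in the world; the wrist camera has in their place "mount" (4x4, takes a point from camera to tool coordinates, whose origin is the TCP and whose axes are the flange's). Camera axes: x right, y down, z forward; pixel columns grow to the right and rows downward; lengths in m; the calibration is good to about 2 mm. A picture is of the moment at which its call begins: read the wrist's pose just before it. There is no depth.
- robot.finish_job(): hands the job in; it is judged then, once.
The state is a dict: "time": time; "joints": joint angles; "qd": joint speeds; "joint_torque": joint torques, N m; "tcp_pos": TCP position; "orientation": TCP orientation; "force": force on the tool from outside, world axes, zero at the start; "moment": the same for the moment, N m; "width": finger opening in m; "grip_force": force on a finger pad.
Only numpy, scipy, OpenCV 4.12 (cv2) and the standard library are available. Lean on these libraries where they do the work, as an engineer would, in place of code of your own. Each camera call takes 0.05 s, during which the arm holds its last target. There are 200 camera calls.

## Working session

There is one attempt and no reset: what is moved stays moved. The work goes in short steps, Python scripts to look and compute and a tool call to move; the robot and the scene stay as the last step left them, time stands still between calls to the robot, and variables do not carry over. Pictures are saved under pics/ and viewed, at most 10 in all, crops included, and the job is handed in when it is done.

Besides the shell and the picture viewer there is one more tool, called after "Emit:" by a JSON object that holds its "method" and its "body", one argument or row to a line. apply_moves: Moves the arm, as the interface text tells. Its arguments: {"type":"object","properties":{"plan":{"type":"array","items":{"type":"array"}},"squeeze":{"type":"number"}},"required":["plan"]}

```bash
mkdir -p pics
python3 - <<'E'
from workcell import robot,get_image
import cv2,pickle,numpy as np
s=robot.state();print(s)
d={n:get_image(n) for n in("scene","top")}
pickle.dump(d,open('d.pkl','wb'))
for n in d:
  cv2.imwrite(f'pics/{n}.png',cv2.resize(d[n]['img'],(800,600)))
  print(n,d[n]['mtx'],d[n]['k1'],d[n]['eye'],d[n]['rotation'])
E
```

```text
{'time': 0.0, 'joints': array([-1.26802156e+00,  3.42747324e-01,  1.52503326e+00, -4.78949003e-05,
        1.27537425e+00, -1.45995894e-01]), 'qd': array([ 0.00065516,  0.00151888,  0.00082295,  0.00029158,  0.00109214,
       -0.00094541]), 'joint_torque': array([-7.55896945e-04, -4.31244206e+01, -2.44226092e+01,  7.15351151e-02,
        5.58750762e-02, -1.20217610e-04]), 'tcp_pos': array([ 0.22766088, -0.47261578,  0.22602652]), 'orientation': array([-7.76901162e-04,  9.74929206e-01,  2.22513892e-01, -8.40010277e-05]), 'force': array([ 0.51117857, -0.43021157, -0.34932034]), 'moment': array([-0.01104802, -0.02167836, -0.06601296]), 'grip_force': 0.0, 'width': 0.091738182122741}
scene [[381.05607169   0.         252.15531644]
 [  0.         381.05607169 194.53870687]
 [  0.           0.           1.        ]] -0.11377202969586138 [0.92586815 0.47028461 1.09786183] [-0.09429534  0.33618209  0.90288814 -0.25076484]
top [[372.31290911   0.         256.52534507]
 [  0.         372.31290911 187.39796857]
 [  0.           0.           1.        ]] -0.11103932444362817 [0.38554252 0.01300636 1.02927586] [-0.03864913  0.70534537 -0.70523824  0.06027586]
```

View pics/top.png

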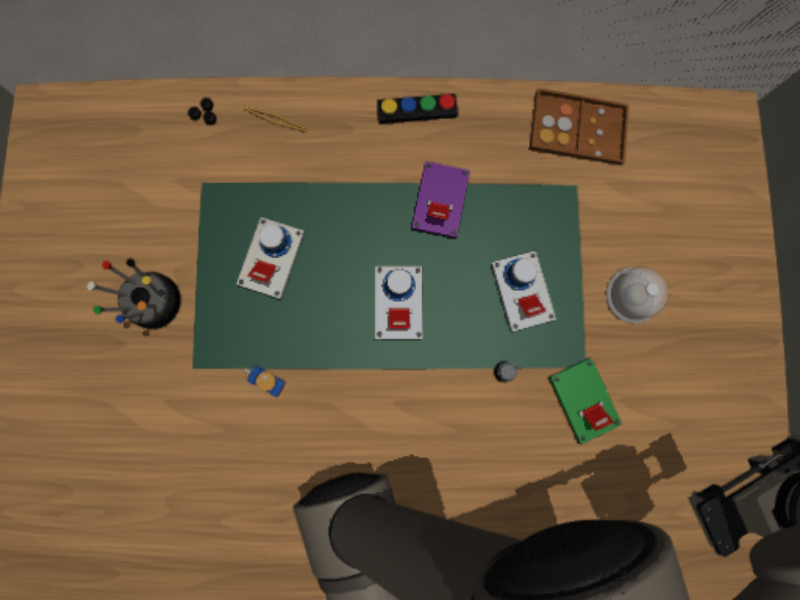

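View pics/scene.png

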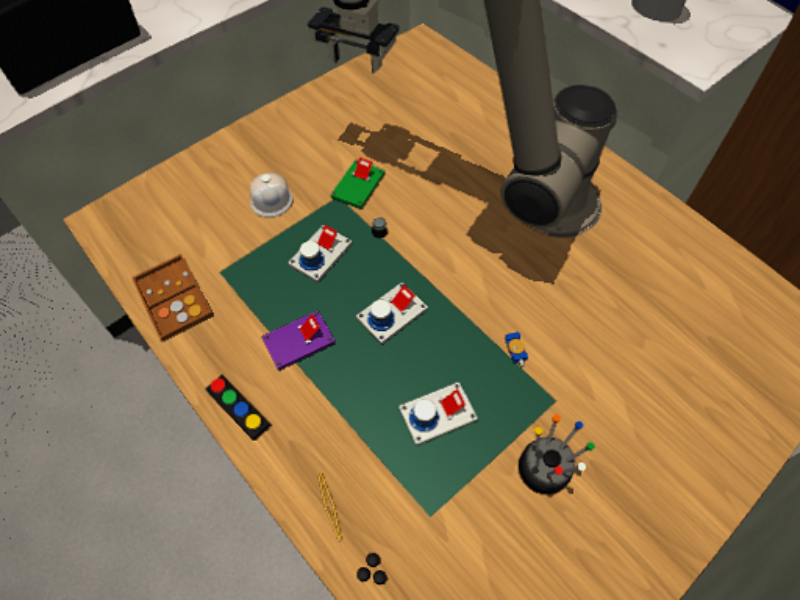

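The three aluminium rests (with cushion) in the top view are at (270,257), (399,302) and (523,291). The purple plate (441,200) and green plate (585,400) are the look-alikes: wrong colour and no cushion. I'll measure the rests and confirm them in one enlarged crop.

```bash
cat > h.py <<'E'
import numpy as np,cv2
from scipy.spatial.transform import Rotation as R
def q(d): w=d['rotation']; return R.from_quat([w[1],w[2],w[3],w[0]])
def ray(d,p):
    p=np.asarray(p,float); m=d['mtx']; a=np.array([(p[0]-m[0,2])/m[0,0],(p[1]-m[1,2])/m[1,1]]); u=a.copy()
    for _ in range(20): u=a/(1+d['k1']*(u@u))
    v=q(d).apply([u[0],u[1],1]); return d['eye'],v
def atz(d,p,z):
    e,v=ray(d,p); return e+v*(z-e[2])/v[2]
def proj(d,P):
    c=q(d).inv().apply(np.asarray(P)-d['eye']); u=c[:,:2]/c[:,2:]; u=u*(1+d['k1']*(u**2).sum(1,keepdims=True))
    return u*[d['mtx'][0,0],d['mtx'][1,1]]+d['mtx'][:2,2]
E
python3 - <<'E'
import pickle;from h import *
d=pickle.load(open('d.pkl','rb'))
for n,t in d.items():
  hsv=cv2.cvtColor(t['img'],cv2.COLOR_BGR2HSV)
  m=((hsv[...,1]<50)&(hsv[...,2]>120)).astype(np.uint8)
  k,l,st,c=cv2.connectedComponentsWithStats(m,connectivity=4)
  red=((hsv[...,1]>150)&(hsv[...,2]>90)&((hsv[...,0]<8)|(hsv[...,0]>172))).astype(np.uint8)
  print(n)
  for i in range(1,k):
    x,y=c[i]
    if st[i,4]>60 and st[i,4]<3000 and 110<x<370 and 110<y<300:
      pts=np.argwhere(l==i)[:,::-1].astype(np.float32)
      v=hsv[...,2][l==i].mean()
      print('white',c[i].round(1),st[i,4],int(v),'z60',atz(t,c[i],.06).round(4),'z14',atz(t,c[i],.014).round(4),st[i,:4])
  k,l,st,c=cv2.connectedComponentsWithStats(red)
  for i in range(1,k):
    if st[i,4]>60: print('red',c[i].round(1),st[i,4],atz(t,c[i],.034).round(4))
t=d['top']['img'][130:230,145:365]
cv2.imwrite('pics/crop.png',cv2.resize(t,(792,360),interpolation=cv2.INTER_CUBIC))
E
```

```text
scene
white [172.2 126.1] 273 172 z60 [ 0.5448 -0.407   0.06  ] z14 [ 0.5279 -0.4459  0.014 ] [161 117  26  22]
white [204.  161.6] 423 203 z60 [ 0.5532 -0.2052  0.06  ] z14 [ 0.5367 -0.2352  0.014 ] [185 145  40  34]
white [249.4 200.2] 537 208 z60 [0.5354 0.0084 0.06  ] z14 [ 0.5181 -0.012   0.014 ] [228 182  46  37]
white [278.9 264.4] 809 210 z60 [0.6105 0.2259 0.06  ] z14 [0.5966 0.2151 0.014 ] [255 245  51  39]
red [231.9 108.1] 91 [ 0.3119 -0.3543  0.034 ]
red [209.  151.9] 108 [ 0.5054 -0.2443  0.034 ]
red [257.3 190.8] 121 [ 0.4828 -0.0131  0.034 ]
red [197.7 209.7] 100 [ 0.6734 -0.0845  0.034 ]
red [139.  246.3] 66 [ 0.8863 -0.0996  0.034 ]
red [289.2 257.8] 136 [0.5652 0.2246 0.034 ]
top
white [172.6 163.8] 933 167 z60 [0.5848 0.2058 0.06  ] z14 [0.5943 0.2149 0.014 ] [151 140  43  51]
white [335.6 185.2] 930 169 z60 [ 0.5287 -0.2276  0.06  ] z14 [ 0.5355 -0.239   0.014 ] [315 161  41  51]
white [254.6 192. ] 1004 172 z60 [ 0.5099 -0.0118  0.06  ] z14 [ 0.5158 -0.013   0.014 ] [240 170  31  47]
red [285.7  64.5] 77 [ 0.8836 -0.1025  0.034 ]
red [280.5 134.2] 98 [ 0.6748 -0.0843  0.034 ]
red [167.8 172.8] 128 [0.5652 0.2231 0.034 ]
red [339.2 194.7] 123 [ 0.5062 -0.2432  0.034 ]
red [255.  203.1] 139 [ 0.4832 -0.0134  0.034 ]
red [381.5 265.9] 149 [ 0.3127 -0.3544  0.034 ]
```

View pics/crop.png

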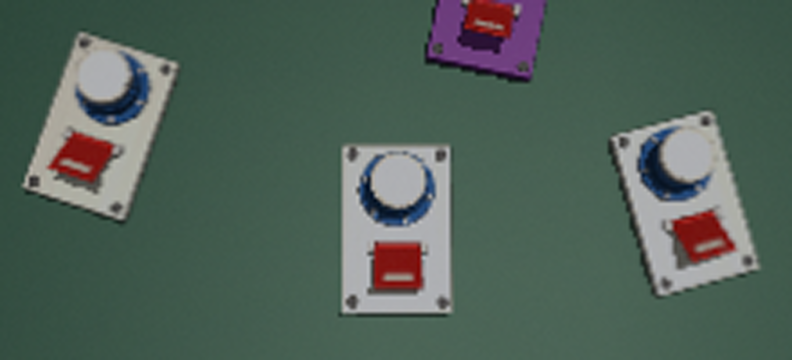

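The crop shows three alike white/silver rests (cushions at crop ≈(105,77), (398,180), (685,155), tags at (82,155), (398,265), (700,237)). The purple one has no cushion, so it is not meant. Now fit the base outlines.

Run:
```python
import pickle;from h import *
d=pickle.load(open('d.pkl','rb'));t=d['top']
hsv=cv2.cvtColor(t['img'],cv2.COLOR_BGR2HSV)
m=((hsv[...,1]<50)&(hsv[...,2]>120)).astype(np.uint8)
k,l,st,c=cv2.connectedComponentsWithStats(m,connectivity=4)
im=t['img'].copy(); S=4; im=cv2.resize(im[130:230,145:345],None,fx=S,fy=S); im2=cv2.resize(d['scene']['img'][130:300,180:320],None,fx=S*.85,fy=S*.85)
for i in range(1,k):
  if 900<st[i,4]<1100 and 130<c[i][1]<230:
    P=np.array([atz(t,p[::-1],.014)[:2] for p in np.argwhere(l==i)],np.float32)
    (cx,cy),(w,h),a=cv2.minAreaRect(P*1000)
    yaw=np.deg2rad(a if w>h else a-90)
    yaw=(yaw+np.pi/2)%np.pi-np.pi/2
    u=np.array([np.cos(yaw),np.sin(yaw)]);v=np.array([-u[1],u[0]]);C=np.array([cx,cy])/1000
    print(C.round(4),'yaw',yaw.round(3),'size',round(w,1),round(h,1),'cushion',(C+.03*u).round(4),'press',(C-.027*u).round(4))
    ang=np.linspace(0,2*np.pi,60)
    circ=np.c_[(C+.03*u)+.021*np.c_[np.cos(ang),np.sin(ang)],np.full(60,.06)]
    rect=np.array([[*(C+a*.065*u+b*.042*v),.014] for a,b in((1,1),(1,-1),(-1,-1),(-1,1))])
    for cam,img,o,s in((t,im,(145,130),S),(d['scene'],im2,(180,130),S*.85)):
      for q_ in(circ,rect): cv2.polylines(img,[np.round((proj(cam,q_)-o+.5)*s).astype(int)],True,(0,255,255),1)
H=max(im.shape[0],im2.shape[0]);im2=cv2.resize(im2,None,fx=.68,fy=.68)
out=np.zeros((600,800,3),np.uint8);cut=im[:400,:800];out[:200+0,:]=0
out=cv2.imwrite('pics/fit.png',im);cv2.imwrite('pics/fit2.png',im2)
```

```text
[0.5933 0.215 ] yaw -0.312 size 82.4 128.7 cushion [0.6218 0.2058] press [0.5676 0.2233]
[ 0.5344 -0.2379] yaw 0.263 size 129.0 83.3 cushion [ 0.5633 -0.2301] press [ 0.5083 -0.245 ]
[ 0.5136 -0.0138] yaw 0.004 size 127.7 81.9 cushion [ 0.5436 -0.0137] press [ 0.4866 -0.0139]
```

View pics/fit.png

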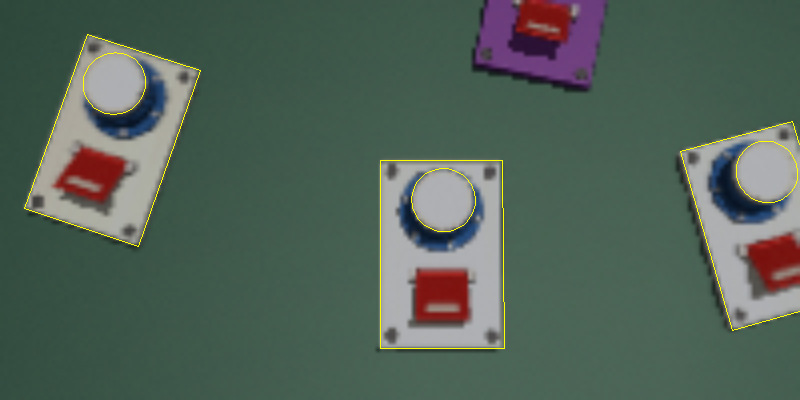

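View pics/fit2.png

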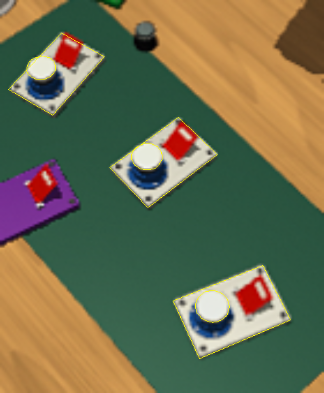

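Both overlays fit (outlines and cushion discs). Moving now, with shut fingers, towards the left cushion.

Emit:
{"method": "apply_moves", "body": {
  "plan": [
    [[4, -3, 0], [0, 0, 0.15], 1],
    [[4, -3.5, 0], [0, 0, 0.15], 1],
    [[3, -4.5, 0], [0, 0, 0.15], 1],
    [[2.8, -5, 0], [0, 0, 0], 1],
    [[2.8, -5, 0], [0, 0, 0], 1],
    [[2.8, -5, 0], [0, 0, 0], 1],
    [[2.8, -5, 0], [0, 0, 0], 1],
    [[2.8, -5, 0], [0, 0, 0], 1]
  ],
  "squeeze": 20
}}

```text
time: 1.1
tcp_pos: [0.4426, -0.0828, 0.2266]
orientation: [0.0, 1.0, -0.001, -0.0]
force: [0.1, -0.6, 0.9]
width: 0.0162
grip_force: 0.0
```

Emit:
{"method": "apply_moves", "body": {
  "plan": [
    [[2.8, -4.7, 0], [0, 0, 0], 1],
    [[2.8, -4.7, 0], [0, 0, 0], 1],
    [[2.8, -4.7, 0], [0, 0, 0], 1],
    [[2.8, -4.7, 0], [0, 0, 0], 1],
    [[2.8, -4.7, 3], [0, 0, 0], 1],
    [[2.2, -3, 4], [0, 0, 0], 1],
    [[0, 0, 5], [0, 0, 0], 1],
    [[0, 0, 0], [0, 0, 0], 1]
  ]
}}

```text
time: 2.1
tcp_pos: [0.6012, 0.18, 0.1021]
orientation: [0.001, 1.0, -0.0, -0.005]
force: [-0.6, -0.6, -0.1]
width: 0.0003
grip_force: 0.0
```

Emit:
{"method": "apply_moves", "body": {
  "plan": [
    [[2.1, -2.6, 2.5], [0, 0, 0], 1],
    [[0, 0, 1], [0, 0, 0], 1],
    [[0, 0, 0], [0, 0, 0], 1],
    [[0, 0, 0], [0, 0, 0], 1]
  ]
}}

```text
time: 2.6
tcp_pos: [0.6259, 0.2055, 0.0735]
orientation: [-0.0, 1.0, -0.001, 0.001]
force: [-0.2, 0.2, -0.8]
width: 0.0003
grip_force: 0.0
```

Emit:
{"method": "apply_moves", "body": {
  "plan": [
    [[-0.4, 0, 0.9], [0, 0, 0], 1],
    [[0, 0, 0], [0, 0, 0], 1],
    [[0, 0, 0], [0, 0, 0], 1]
  ]
}}

```text
time: 2.98
tcp_pos: [0.6214, 0.2061, 0.0628]
orientation: [0.0, 1.0, -0.001, 0.0]
force: [-0.2, -0.1, 0.3]
width: 0.0001
grip_force: 0.0
```

Emit:
{"method": "apply_moves", "body": {
  "plan": [
    [[0, 0, 0.4], [0, 0, 0], 1],
    [[0, 0, 0.4], [0, 0, 0], 1],
    [[0, 0, 0], [0, 0, 0], 1],
    [[0, 0, 0], [0, 0, 0], 1]
  ]
}}

```text
time: 3.48
tcp_pos: [0.6217, 0.2062, 0.0549]
orientation: [-0.0, 1.0, -0.001, 0.0]
force: [0.6, -0.5, 2.6]
width: 0.0002
grip_force: 1.1
```

Emit:
{"method": "apply_moves", "body": {
  "plan": [
    [[0, 0, 0.05], [0, 0, 0], 1],
    [[0, 0, 0], [0, 0, 0], 1]
  ]
}}

```text
time: 3.72
tcp_pos: [0.6217, 0.2062, 0.0544]
orientation: [-0.0, 1.0, -0.001, 0.0]
force: [1.8, 1.4, 2.7]
width: 0.0004
grip_force: 1.2
```

Emit:
{"method": "apply_moves", "body": {
  "plan": [
    [[0, 0, -2], [0, 0, 0], 1],
    [[0, 0, -3], [0, 0, 0], 1],
    [[-2, 4, 0], [0, 0, 0], 1],
    [[-2, 5.5, 0], [0, 0, 0], 1],
    [[-2, 5.5, 0], [0, 0, 0], 1],
    [[-1.8, 5, 0], [0, 0, 0], 1],
    [[0, 2, 0], [0, 0, 0], 1],
    [[0, 0, 0], [0, 0, 0], 1]
  ]
}}

```text
time: 4.72
tcp_pos: [0.5434, -0.0146, 0.1041]
orientation: [-0.0, 1.0, -0.002, -0.0]
force: [-0.5, 0.6, -0.1]
width: 0.0004
grip_force: 0.0
```

Emit:
{"method": "apply_moves", "body": {
  "plan": [
    [[0, 0, 3], [0, 0, 0], 1],
    [[0, 0, 1], [0, 0, 0], 1],
    [[0, 0, 0.3], [0, 0, 0], 1],
    [[0, 0, 0.3], [0, 0, 0], 1],
    [[0, 0, 0.2], [0, 0, 0], 1],
    [[0, 0, 0], [0, 0, 0], 1],
    [[0, 0, 0], [0, 0, 0], 1]
  ]
}}

```text
time: 5.6
tcp_pos: [0.5435, -0.0131, 0.0573]
orientation: [-0.0, 1.0, -0.001, 0.001]
force: [-1.5, 3.1, 6.7]
width: 0.0003
grip_force: 3.1
```

Emit:
{"method": "apply_moves", "body": {
  "plan": [
    [[0, 0, 0.25], [0, 0, 0], 1],
    [[0, 0, 0], [0, 0, 0], 1],
    [[0, 0, 0], [0, 0, 0], 1]
  ]
}}

```text
time: 5.98
tcp_pos: [0.5436, -0.0131, 0.0552]
orientation: [-0.0, 1.0, -0.001, 0.001]
force: [-3.3, 3.7, 9.2]
width: 0.0006
grip_force: 4.3
```

Emit:
{"method": "apply_moves", "body": {
  "plan": [
    [[0, 0, 0], [0, 0, 0], 1]
  ]
}}

```text
time: 6.1
tcp_pos: [0.5436, -0.0131, 0.0552]
orientation: [-0.0, 1.0, -0.001, 0.001]
force: [-2.9, 3.8, 8.6]
width: 0.0007
grip_force: 4.3
```

Emit:
{"method": "apply_moves", "body": {
  "plan": [
    [[0, 0, -2], [0, 0, 0], 1],
    [[0, 0, -3], [0, 0, 0], 1],
    [[0.5, 5, 0], [0, 0, 0], 1],
    [[0.5, 5.5, 0], [0, 0, 0], 1],
    [[0.5, 5.5, 0], [0, 0, 0], 1],
    [[0.5, 5, 0], [0, 0, 0], 1],
    [[0, 0.7, 0], [0, 0, 0], 1],
    [[0, 0, 0], [0, 0, 0], 1]
  ]
}}

```text
time: 7.1
tcp_pos: [0.5627, -0.2308, 0.1037]
orientation: [-0.0, 1.0, -0.001, 0.0]
force: [-0.1, 0.4, -0.6]
width: 0.0008
grip_force: 0.0
```

Emit:
{"method": "apply_moves", "body": {
  "plan": [
    [[0, 0, 3], [0, 0, 0], 1],
    [[0, 0, 0.5], [0, 0, 0], 1],
    [[0, 0, 0], [0, 0, 0], 1],
    [[0, 0, 0], [0, 0, 0], 1]
  ]
}}

```text
time: 7.6
tcp_pos: [0.5636, -0.2306, 0.0699]
orientation: [0.0, 1.0, -0.0, 0.001]
force: [-0.6, 0.2, -0.6]
width: 0.0004
grip_force: 0.0
```

Emit:
{"method": "apply_moves", "body": {
  "plan": [
    [[0, 0, 0.7], [0, 0, 0], 1],
    [[0, 0, 0.4], [0, 0, 0], 1],
    [[0, 0, 0.4], [0, 0, 0], 1],
    [[0, 0, 0], [0, 0, 0], 1],
    [[0, 0, 0], [0, 0, 0], 1]
  ]
}}

```text
time: 8.22
tcp_pos: [0.5632, -0.2308, 0.0544]
orientation: [0.0, 1.0, -0.001, 0.0]
force: [-1.3, 0.7, 6.2]
width: 0.0003
grip_force: 3.4
```

Emit:
{"method": "apply_moves", "body": {
  "plan": [
    [[0, 0, 0], [0, 0, 0], 1]
  ]
}}

```text
time: 8.35
tcp_pos: [0.5632, -0.2308, 0.0545]
orientation: [0.0, 1.0, -0.001, 0.0]
force: [-1.9, 2.1, 6.3]
width: 0.0004
grip_force: 3.4
```

Left is the softest (2.6 N, against 8.9 N and 6.2 N). Heading up and back to its tag.

Emit:
{"method": "apply_moves", "body": {
  "plan": [
    [[0, 0, -2], [0, 0, 0], 1],
    [[0, 0, -4], [0, 0, 0], 1],
    [[0, -5, 0], [0, 0, 0], 1],
    [[0, -6, 0], [0, 0, 0], 1],
    [[0, -6, 0], [0, 0, 0], 1],
    [[0, -6, 0], [0, 0, 0], 1],
    [[0, -6, 0], [0, 0, 0], 1],
    [[0, -6, 0], [0, 0, 0], 1]
  ]
}}

```text
time: 9.35
tcp_pos: [0.563, 0.121, 0.1135]
orientation: [0.0, 1.0, -0.001, -0.0]
force: [0.1, 0.1, -0.2]
width: 0.0006
grip_force: 0.0
```

Emit:
{"method": "apply_moves", "body": {
  "plan": [
    [[0, -5.5, 0], [0, 0, 0], 1],
    [[0, -4, 0], [0, 0, 0], 1],
    [[0, 0, 0], [0, 0, 0.156], 1],
    [[0, 0, 0], [0, 0, 0.156], 1],
    [[0, 0, 0], [0, 0, 0], 1],
    [[0, 0, 0], [0, 0, 0], 1]
  ]
}}

```text
time: 10.1
tcp_pos: [0.5634, 0.214, 0.1135]
orientation: [0.0, 0.988, -0.155, -0.0]
force: [1.0, 1.2, -0.1]
width: 0.0004
grip_force: 0.0
```

```bash
cat > g.py <<'E'
from workcell import robot;from h import *
s=robot.state();w=s['orientation'];r=R.from_quat([w[1],w[2],w[3],w[0]])
g=np.array([.5676,.2233,s['tcp_pos'][2]])
print(s['tcp_pos'],'yaw',np.arctan2(*r.apply([1,0,0])[[1,0]]),'shift cm',(r.inv().apply(g-s['tcp_pos'])*100).round(2))
E
python3 g.py
```

```text
[0.56337148 0.21401677 0.11350607] yaw -0.31048693525136584 shift cm [ 0.12 -1.01 -0.  ]
```

Emit:
{"method": "apply_moves", "body": {
  "plan": [
    [[0.1, -1, 0], [0, 0, 0], 1],
    [[0, 0, 4], [0, 0, 0], 1],
    [[0, 0, 1], [0, 0, 0], 1],
    [[0, 0, 0], [0, 0, 0], 1]
  ]
}}

```text
time: 10.6
tcp_pos: [0.5673, 0.2235, 0.0633]
orientation: [0.0, 0.988, -0.156, -0.001]
force: [-0.3, 1.3, 0.1]
width: 0.0005
grip_force: 0.0
```

Emit:
{"method": "apply_moves", "body": {
  "plan": [
    [[0, 0, 0.8], [0, 0, 0], 1],
    [[0, 0, 0.7], [0, 0, 0], 1],
    [[0, 0, 0.7], [0, 0, 0], 1],
    [[0, 0, 0.5], [0, 0, 0], 1],
    [[0, 0, 0.5], [0, 0, 0], 1],
    [[0, 0, 0], [0, 0, 0], 1]
  ]
}}

```text
time: 11.35
tcp_pos: [0.5673, 0.2234, 0.0313]
orientation: [0.0, 0.988, -0.156, -0.0]
force: [-0.1, 0.4, -0.6]
width: 0.0006
grip_force: 0.0
```

Emit:
{"method": "apply_moves", "body": {
  "plan": [
    [[0, 0, 0.4], [0, 0, 0], 1],
    [[0, 0, 0.4], [0, 0, 0], 1],
    [[0, 0, 0.2], [0, 0, 0], 1],
    [[0, 0, 0], [0, 0, 0], 1]
  ]
}}

```text
time: 11.85
tcp_pos: [0.5673, 0.2234, 0.0213]
orientation: [0.0, 0.988, -0.156, -0.0]
force: [-0.4, -0.3, 0.9]
width: 0.0006
grip_force: 0.0
```

Emit:
{"method": "apply_moves", "body": {
  "plan": [
    [[0, 0, 0.1], [0, 0, 0], 1],
    [[0, 0, 0.1], [0, 0, 0], 1],
    [[0, 0, 0], [0, 0, 0], 1]
  ]
}}

```text
time: 12.22
tcp_pos: [0.5674, 0.2234, 0.0198]
orientation: [0.0, 0.988, -0.156, -0.0]
force: [-2.0, -0.7, 2.1]
width: 0.0003
grip_force: 1.3
```

Emit:
{"method": "apply_moves", "body": {
  "plan": [
    [[0, 0, 0.1], [0, 0, 0], 1],
    [[0, 0, 0.1], [0, 0, 0], 1],
    [[0, 0, 0], [0, 0, 0], 1]
  ]
}}

```text
time: 12.6
tcp_pos: [0.5674, 0.2234, 0.0196]
orientation: [-0.0, 0.988, -0.156, 0.0]
force: [-5.1, -1.6, 15.7]
width: 0.0003
grip_force: 7.8
```

Firm stop at 19.6 mm: the tag is flat. Retract and check.

Emit:
{"method": "apply_moves", "body": {
  "plan": [
    [[0, 0, -1], [0, 0, 0], 1],
    [[0, 0, -4], [0, 0, 0], 1],
    [[0, 0, -6], [0, 0, 0], 1],
    [[0, 6, -4], [0, 0, 0], 1],
    [[-3, 5, 0], [0, 0, 0], 1],
    [[-4, 4, 0], [0, 0, 0], 1],
    [[-4, 4, 0], [0, 0, 0], 1],
    [[0, 0, 0], [0, 0, 0], 1]
  ]
}}

```text
time: 13.6
tcp_pos: [0.403, 0.0831, 0.1622]
orientation: [0.0, 0.988, -0.157, -0.001]
force: [0.7, -0.4, 0.3]
width: 0.0004
grip_force: 0.0
```

Run:
```python
from workcell import robot,get_image
import cv2,numpy as np
print(robot.state()['time'])
a=get_image('scene')['img'];b=get_image('top')['img']
cv2.imwrite('pics/after.png',np.vstack([cv2.resize(a[110:300,150:390],(480,300)),cv2.resize(b[130:230,145:365],(480,218))]))
```

```text
13.6
```

View pics/after.png

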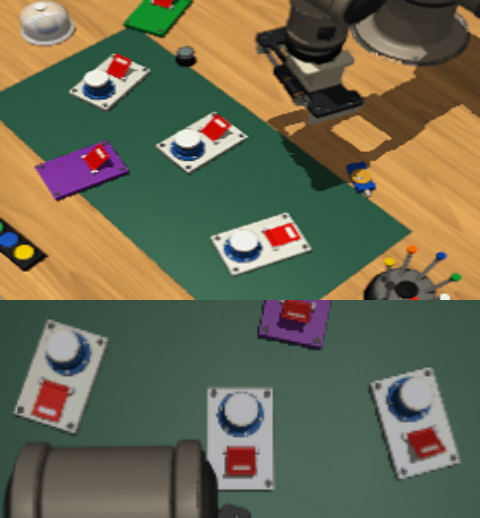

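The left tag lies flat (scene crop (282,235), top crop (50,400)). The middle and right tags are still up, nothing has shifted, and the arm is clear.

```bash
python3 -c "
from workcell import robot
print(robot.finish_job())"
```

```text
the job is handed in; nothing more can be done
None
```

The left rest has the tired spring: about 5 mm down it pushed back with 2.6 N, against about 8.9 N in the middle and 6.2 N on the right; its red tag is folded flat, the other two are up, and the job is handed in.

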